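# Seat the insert plate and lock its latch with the T-key

## Robot

A 6-joint arm with a two-finger parallel gripper is mounted at the origin on the work surface. World frame = base frame: x ahead of the robot, y to its left, z up, the work surface at z = 0. Lengths are in m, angles in degrees, forces in N, time in s.
With the tool pointing down it reaches from about 0.3 to 0.75 m from the base axis. Payload 8.5 kg.
Tool frame: the origin (TCP) lies on the centre line of the jaws, within the pads' length; the fingertips stand 19 mm ahead of it and the grasp point (between the pads) is the TCP; z points along the fingers, y is the direction in which the jaws open and shut (so a half turn about z gives the same grasp; the last joint's range is limited). The gripper opens to 85 mm and grips with 20 to 120 N. Pads are 22 mm wide; open, the fingers measure 114 mm over their backs; the gripper's body (76 mm by 85 mm) begins 54 mm behind the grasp point. The pads swing forward as they close: fully open they stand 13 mm farther back than shut.
Start: joints at [-88.711, 21.807, 74.336, -0, 83.858, -12.336], TCP at [0.13, -0.535, 0.224] pointing down, gripper open.
Joint ranges: [-178.18, 178.18], [-50.72, 133.34], [12.68, 142.11], [-81.47, 261.47], [9.98, 163.14], [-165.26, 165.26]. Speed limits (degrees/s): [136.94, 136.94, 180, 180, 180, 180].

## Interface

Orientations are given as [roll, pitch, yaw] about the fixed x, y, z axes, in that order (R = Rz(yaw) Ry(pitch) Rx(roll)).
In Python, from station import telemetry, vision, env gives the robot as it stands.
- The arm moves only by the tool jog_arm, never from a script. Its arguments are lists of equal length, an entry for each row: "linear": the shift along the tool's x, y, z in m, a list of three; "turn": the turn, a rotation vector about the tool's x, y, z in rad, a list of three. A call has 1 to 10 rows; each row shifts and turns the commanded pose from where the row before left it, along the tool's axes as they then stand; what a row does not reach is not made up. A row lasts 1/12 s, in which the tool goes at most 41.7 mm and 7.16 degrees, less where a joint would pass 70% of its speed; a pose out of reach is approached as far as the arm can. A call is refused whole if a number of a shift passes 0.0417 or a number of a turn 0.125, either way. A call with a gripper value outside its range is refused whole. "jaw" is the opening in per cent of the stroke, from 0 (shut) to 100 (fully open), set as the call begins (left out, the last holds). The fingers move at their own pace and stop on an object; "grip_force" is the grip in N (left out, the last holds). Time passes only in rows, so rows that do not move let the fingers close. It gives the time, the measured TCP pose, the force and the opening at its end, in the units of the state.
- telemetry.read_state(): the state, without advancing time (a new reading comes with each control period).
- vision.camera(name): name is "side" or "top"; returns the picture (400x640x3 uint8, red, green, blue); there is no depth.
- vision.get_calibration(name): a dict with "intrinsics" (3x3 intrinsics, pixels), "world_to_cam" (4x4, takes a point from world to camera coordinates). Camera axes: x right, y up, looking along -z (the intrinsics and any distortion apply to the point x, -y, -z); pixel columns grow to the right and rows downward; lengths in m; the calibration is good to about 2 mm. A picture is of the moment at which its call begins. get_calibration takes no time and is no camera call.
- env.job_done(): hands the job in, once; it reports no verdict.
The state is a dict: "time_s": time; "joint_pos": joint angles; "qd": joint speeds; "effort": joint torques, N m; "tcp_pos": TCP position; "orientation": TCP orientation; "ft_force": force on the tool from outside, world axes, zero at the start; "torque": the same for the moment, N m; "width": finger opening in m.
Only numpy, scipy, OpenCV 4.12 (cv2) and the standard library are available. Lean on these libraries where they do the work, as an engineer would, in place of code of your own. Each camera call takes 0.05 s, during which the arm holds its last target. There are 200 camera calls.

## Task

Slide the loose insert plate along the bed of the clamping fixture, without lifting it off, into the slot until it is fully home against the end stop. Then take the T-handle key from the wooden block, put its square tip all the way into the square recess of the latch, and with it turn the latch clockwise (seen from above) as far as it goes, so that its arm lies across behind the plate. Leave the key standing in the recess, and do not disturb the spray can, the grinding disc or the spanner.

Things in the scene. Friction and masses are not known exactly. Their poses are not given: they have to be found in the camera images.
- fixture: clamping fixture on the bench. Origin at bench level on the slot's centre line; x points into the slot, z up. Steel bed x -100..130, y -103..62, top at z 12 mm. Two rails (x 55..115) form a slot 63 mm wide, with lips 6 mm in from each side at z 26..30; flared mouth x 31..55, 75 mm wide. End stop face at x 110: with the plate home its origin is at (70, 0, 12) mm, its rear edge at x 30
- plate: loose aluminium insert plate 80 (x) x 60 (y) x 12 (z) mm, 0.3 kg, lying on the bed with its nose at the mouth of the slot; the front 15 mm taper to 52 mm wide. Origin at the centre of its underside (front and rear edges 40 mm either way); x points roughly into the slot
- latch (a joint): angle (rad) of the latch, which turns about an upright axis at (21, -72) mm in the fixture's frame and stays where left. 0 = open, arm towards the fixture's -x; grows clockwise from above; 1.45 = locked at its stop, arm towards +y, 2 mm behind a home plate. The arm is 14 mm wide, 66 mm long from the axis, 13..24 mm above the bench
- recess (a point): centre of the mouth of the square recess in the top of the latch's 28 mm square head, 50 mm above the bench; turns with the latch; its x and y axes are square to the recess's sides, z up along the axis. The recess is 13.6 mm square and 22 mm deep
- key: steel T-handle key, 0.2 kg, standing in the middle hole of the wooden block. Origin at the centre of its foot, z up along the shank. Shank 12 mm square (sides along x and y), the lowest 5 mm tapering to 8 mm square. The crossbar on top lies along x: 64 x 14 mm (x, y), from 75 to 93 mm above the foot
- key_tip (a point): centre of the key's foot (same as the key's origin)
- block: wooden block fixed to the bench, 60 x 90 x 45 mm (x, y, z), origin at the centre of its underside; the key stands in its round middle hole, 19 mm wide and 35 mm deep, at the block's centre
- spray_can: bystander: spray can, 60 mm wide, 190 mm tall; origin at the centre of its underside
- flap_disc: bystander: black grinding disc lying flat, 110 mm wide, 20 mm thick; origin at the centre of its underside
- spanner: bystander: steel spanner lying on the bench along its x; origin at its underside
Mind the look-alikes: they are no part of the job. Of the things that look like the plate, the smallest one is meant.

How it is judged (in metres and radians):
On the way, in this order (a step that is already met when the one before it is completed fails the run):
1. the plate is home in the slot (within 4 mm of the end stop) with the latch still open (under 0.6 rad) (x of plate in the frame of fixture above 0.066 m and value of joint latch below 0.6 rad), for 0.2 s.
2. the key's tip is at least 14 mm deep in the recess, with the latch not yet turned (under 0.7 rad) (z of key_tip in the frame of recess below -0.014 m and horizontal distance between key_tip and recess below 0.005 m and value of joint latch below 0.7 rad), for 0.1 s.
3. the latch is turned to its stop (over 1.33 rad) with the key in the recess (z of key_tip in the frame of recess below -0.014 m and horizontal distance between key_tip and recess below 0.005 m and value of joint latch above 1.33 rad), for 0.1 s.
At the end, for the whole second after the job is handed in: The plate is within 4 mm of the end stop, the latch is turned past 1.33 rad (its stop is at 1.45), and the released key stands at rest in the recess, its tip at least 14 mm deep and within 5 mm of the axis, leaning less than 0.2 rad (all of step 3 and x of plate in the frame of fixture above 0.066 m and angle between key's own z axis and vertical below 0.2 rad and linear speed of key below 0.03 m/s and linear speed of plate below 0.02 m/s); the robot touches nothing.
It fails at once if the plate is lifted more than 12 mm off the bed (height (world z) of plate above 0.024 m).
It fails at once if a bystander is moved more than 30 mm (distance of any of spray_can, flap_disc, spanner from where it was at the start of the episode above 0.03 m).
It also fails if it takes over 64 s, if anything falls off the work surface, if the arm or the gripper's body presses on something with over 40 N, if the wrist force passes 120 N, or if a joint passes its speed limit or range.

## Working session

There is one attempt and no reset: what is moved stays moved. The work goes in short steps, Python scripts to look and compute and a tool call to move; the robot and the scene stay as the last step left them, time stands still between calls to the robot, and variables do not carry over. Pictures are saved under pics/ and viewed, about 8 in all and at most 12, crops included, and the job is handed in when it is done.

Besides the shell and the picture viewer there is one more tool, called after ">>>" as name(argument=value, ...) on one line, values as JSON. jog_arm: Moves the arm, as the interface text tells. Its arguments: {"type":"object","properties":{"linear":{"type":"array","items":{"type":"array","items":{"type":"number"}}},"turn":{"type":"array","items":{"type":"array","items":{"type":"number"}}},"jaw":{"type":"number"},"grip_force":{"type":"number"}},"required":["linear","turn"]}

```bash
mkdir -p pics; ls
python3 - <<'E'
from station import telemetry, vision
import cv2
for n in("top","side"):
    cv2.imwrite(f"pics/{n}0.png",vision.camera(n)[:,:,::-1])
    print(n,vision.get_calibration(n))
print(telemetry.read_state())
E
```

```text
pics
top {'intrinsics': array([[362.83113162,   0.        , 325.93528554],
       [  0.        , 362.83113162, 190.59568057],
       [  0.        ,   0.        ,   1.        ]]), 'world_to_cam': array([[ 2.43083095e-02, -9.99704343e-01,  5.77569381e-04,
        -3.13480396e-02],
       [ 9.98431926e-01,  2.43065038e-02,  5.04270150e-02,
        -5.61841443e-01],
       [-5.04261445e-02, -6.49131780e-04,  9.98727582e-01,
        -1.16320624e+00],
       [ 0.00000000e+00,  0.00000000e+00,  0.00000000e+00,
         1.00000000e+00]])}
side {'intrinsics': array([[389.13189003,   0.        , 326.42175893],
       [  0.        , 389.13189003, 203.10489432],
       [  0.        ,   0.        ,   1.        ]]), 'world_to_cam': array([[ 0.95582068, -0.29289774,  0.02485431, -0.57668944],
       [ 0.14023009,  0.52865608,  0.83717279, -0.12236865],
       [-0.2583454 , -0.79670174,  0.54637349, -0.94748668],
       [ 0.        ,  0.        ,  0.        ,  1.        ]])}
{'time_s': 0.1, 'joint_pos': array([-8.87120516e+01,  2.18360783e+01,  7.43777176e+01, -7.69222706e-05,
        8.38563280e+01, -1.23355916e+01]), 'qd': array([ 0.02610646, -0.16172677, -0.1515943 ,  0.05078179, -0.01543211,
        0.08607711]), 'effort': array([ 3.44543019e-03, -4.49223053e+01, -2.31654704e+01, -1.88339932e-04,
        3.66375476e-03, -1.05508562e-06]), 'tcp_pos': array([ 0.12954107, -0.5342649 ,  0.22319923]), 'orientation': array([-1.79931479e+02, -1.49063465e-02,  1.36235393e+01]), 'ft_force': array([ 0.29766149, -0.56523988, -0.35035429]), 'torque': array([-0.00439128, -0.03821681, -0.00466952]), 'width': 0.08534503151369724}
```

View pics/top0.png

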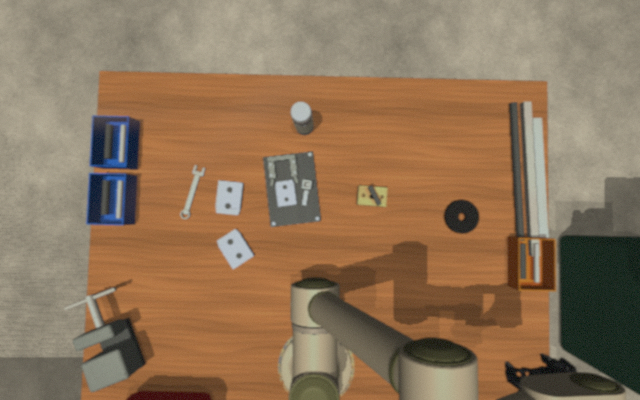

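View pics/side0.png

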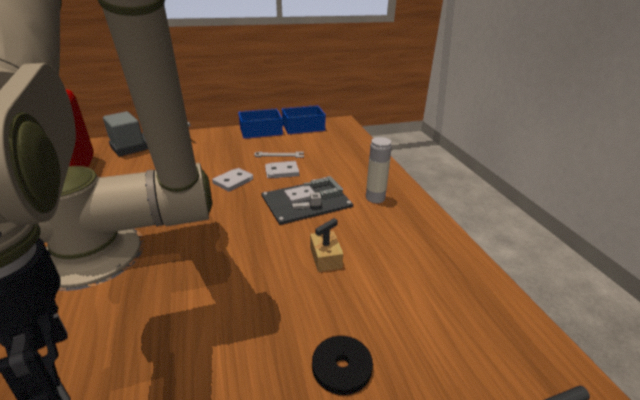

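The top view shows the fixture at about (292,188) with the plate at (286,193). The latch is at (307,190), the block and key at (373,195), the can at (302,115), the disc at (461,216) and the spanner at (192,192). I'll enlarge both views.

Run:
```python
import cv2,numpy as np
t=cv2.imread("pics/top0.png")[140:235,255:395]; s=cv2.imread("pics/side0.png")[165:280,255:365]
a=cv2.resize(t,None,fx=5.6,fy=5.6,interpolation=cv2.INTER_CUBIC)
b=cv2.resize(s,None,fx=5,fy=5,interpolation=cv2.INTER_CUBIC)
cv2.imwrite("pics/t1.png",a); cv2.imwrite("pics/s1.png",b)
```

```text
(no output)
```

View pics/t1.png

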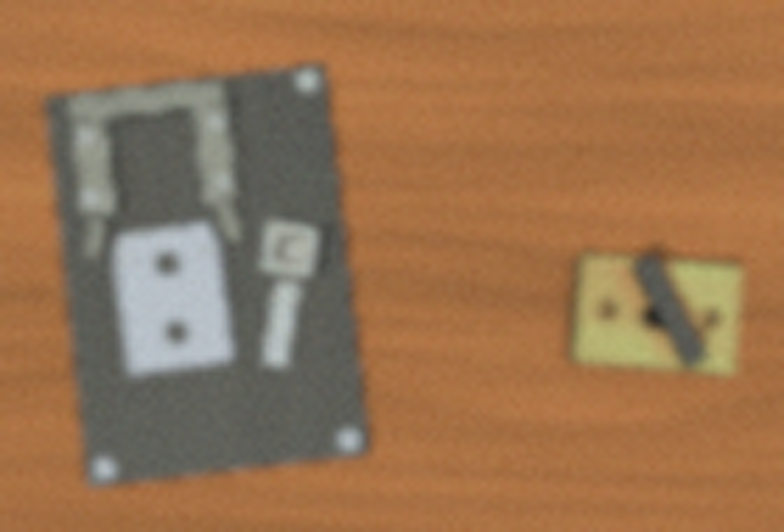

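View pics/s1.png

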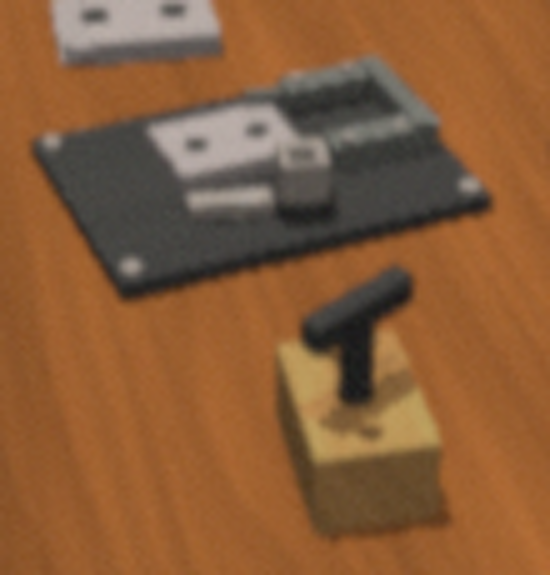

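```bash
cat > h.py <<'E'
import numpy as np
from station import vision
def ray(n,uv):
    c=vision.get_calibration(n);K=c["intrinsics"];T=c["world_to_cam"]
    d=np.linalg.inv(K)@[uv[0],uv[1],1]; d=np.array([d[0],-d[1],-d[2]])
    R=T[:3,:3]; return -R.T@T[:3,3], R.T@d
def at(n,uv,z):
    o,d=ray(n,uv); return (o+d*(z-o[2])/d[2])[:2]
def proj(n,p):
    c=vision.get_calibration(n);q=c["world_to_cam"]@np.r_[p,1];q=q[:3]*[1,-1,-1]
    q=c["intrinsics"]@q;return q[:2]/q[2]
def T(u,v,z): return at("top",((u+.5)/5.6-.5+255,(v+.5)/5.6-.5+140),z)
def S(u,v,z): return at("side",((u+.5)/5-.5+255,(v+.5)/5-.5+165),z)
def fit(F,W):
    F=np.array(F,float);W=np.array(W);a,b=F-F.mean(0),W-W.mean(0)
    th=np.arctan2((a[:,0]*b[:,1]-a[:,1]*b[:,0]).sum(),(a*b).sum())
    R=np.array([[np.cos(th),-np.sin(th)],[np.sin(th),np.cos(th)]])
    t=W.mean(0)-R@F.mean(0);return th,R,t,np.linalg.norm(F@R.T+t-W,axis=1)
E
python3 - <<'E'
from h import *
np.set_printoptions(precision=4,suppress=True)
F=np.array([(130,62),(130,-103),(-100,-103),(-100,62)])/1e3
th,R,t,e=fit(F,[T(*p,.012) for p in[(48,98),(323,66),(370,455),(88,485)]]);print("fix top",np.degrees(th),t,e)
th2,R2,t2,e=fit(F[1:],[S(*p,.012) for p in[(490,200),(125,290),(36,147)]]);print("fix side",np.degrees(th2),t2,e)
pl=[T(*p,.024) for p in[(112,235),(127,376),(235,360),(219,250)]]
print("plate",[R.T@(p-t) for p in pl]); 
P=[T(*p,.024) for p in[(168,263),(177,332)]];print("holes",[R.T@(p-t) for p in P])
print("latch head",R.T@(T(290,250,.05)-t),"exp world",R@[.021,-.072]+t, T(290,250,.05),S(303,154,.05))
for q in[(287,287),(277,365)]: print("arm",R.T@(T(*q,.024)-t))
B=np.array([(30,45),(30,-45),(-30,-45),(-30,45)])/1e3
print("block",fit(B,[T(*p,.045) for p in[(577,255),(745,265),(735,375),(572,362)]]))
k=[T(650,255,.103),T(695,362,.103)];print("key",k,np.mean(k,0),np.linalg.norm(k[0]-k[1]),np.degrees(np.arctan2(*(k[0]-k[1])[::-1])))
ks=[S(400,280,.1),S(315,332,.1)];print("key side",ks,np.mean(ks,0))
print("shank entry side",S(355,400,.045))
E
```

```text
fix top 7.951874156051087 [0.5483 0.1124] [0.0023 0.0023 0.0008 0.0023]
fix side 8.451232289190001 [0.5496 0.1031] [0.004  0.0026 0.0042]
plate [array([0.0434, 0.0303]), array([-0.0382,  0.0305]), array([-0.0361, -0.032 ]), array([ 0.0278, -0.0299])]
holes [array([0.0237, 0.0001]), array([-0.0163, -0.0007])]
latch head [ 0.0212 -0.0716] exp world [0.579 0.044] [0.5792 0.0444] [0.5809 0.0395]
arm [ 0.0021 -0.0663]
arm [-0.0417 -0.0557]
block (np.float64(-0.04690157532995669), array([[ 0.9989,  0.0469],
       [-0.0469,  0.9989]]), array([ 0.5483, -0.1634]), array([0.0024, 0.0029, 0.0014, 0.0012]))
key [array([ 0.5777, -0.1516]), array([ 0.5209, -0.1767])] [ 0.5493 -0.1641] 0.06204020647658519 23.859264762635433
key side [array([ 0.5729, -0.1567]), array([ 0.5231, -0.1851])] [ 0.548  -0.1709]
shank entry side [ 0.5474 -0.172 ]
```

Fixture: origin about (0.548, 0.112), yaw 8°. The plate's rear edge is at fixture x ≈ -37 mm. The latch sits at about 0.25 rad, and its head matches the expected place to within 1 mm. Key: about (0.549, -0.165), yaw 24°. Next I'll move above the spot behind the plate.

>>> jog_arm(linear=[[0,0,0],[0.022,-0.0291,0],[0.022,-0.0291,0],[0.022,-0.0291,0],[0.022,-0.0291,0],[0.022,-0.0291,0],[0.022,-0.0291,0],[0.022,-0.0291,0],[0.022,-0.0291,0],[0.022,-0.0291,0]], turn=[[0,0,0.098],[0,0,0],[0,0,0],[0,0,0],[0,0,0],[0,0,0],[0,0,0],[0,0,0],[0,0,0],[0,0,0]], jaw=35)

```text
time_s: 0.93
tcp_pos: [0.2894, -0.2458, 0.2236]
orientation: [-180.0, 0.0, 8.0]
ft_force: [0.8, -0.6, -0.3]
width: 0.0303
```

>>> jog_arm(linear=[[0.022,-0.0291,0],[0.022,-0.0291,0],[0.022,-0.0291,0],[0.022,-0.0291,0],[0.022,-0.0291,0],[0.022,-0.0291,0],[0.022,-0.0291,0],[0.022,-0.0291,0],[0,0,0],[0,0,0]], turn=[[0,0,0],[0,0,0],[0,0,0],[0,0,0],[0,0,0],[0,0,0],[0,0,0],[0,0,0],[0,0,0],[0,0,0]])

```text
time_s: 1.77
tcp_pos: [0.4311, 0.0089, 0.2233]
orientation: [-180.0, 0.1, 8.2]
ft_force: [0.3, -0.5, 0.1]
width: 0.03
```

>>> jog_arm(linear=[[0.0218,-0.0286,0],[0.0218,-0.0286,0],[0.0218,-0.0286,0],[0,0,0.03],[0,0,0.04],[0,0,0.04],[0,0,0.03],[0,0,0],[0,0,0]], turn=[[0,0,0],[0,0,0],[0,0,0],[0,0,0],[0,0,0],[0,0,0],[0,0,0],[0,0,0],[0,0,0]])

```text
time_s: 2.52
tcp_pos: [0.4835, 0.1005, 0.0836]
orientation: [-180.0, 0.1, 7.9]
ft_force: [-0.1, 0.2, 0.2]
width: 0.03
```

Run:
```python
from h import *
import cv2
s=vision.camera("side")[:,:,::-1];t=vision.camera("top")[:,:,::-1]
a=cv2.resize(s[110:240,240:370],None,fx=4.5,fy=4.5,interpolation=cv2.INTER_CUBIC)
b=cv2.resize(t[130:310,255:330],(244,585),interpolation=cv2.INTER_CUBIC)
cv2.imwrite("pics/c2.png",np.hstack([a[:, :550],b]))
from station import telemetry
p=telemetry.read_state()["tcp_pos"];print(p,proj("side",p),proj("side",p+[0,0,-.019]))
```

```text
[0.48495039 0.10087742 0.08567764] [276.97478038 178.24005647] [277.2698914  184.01395295]
```

View pics/c2.png

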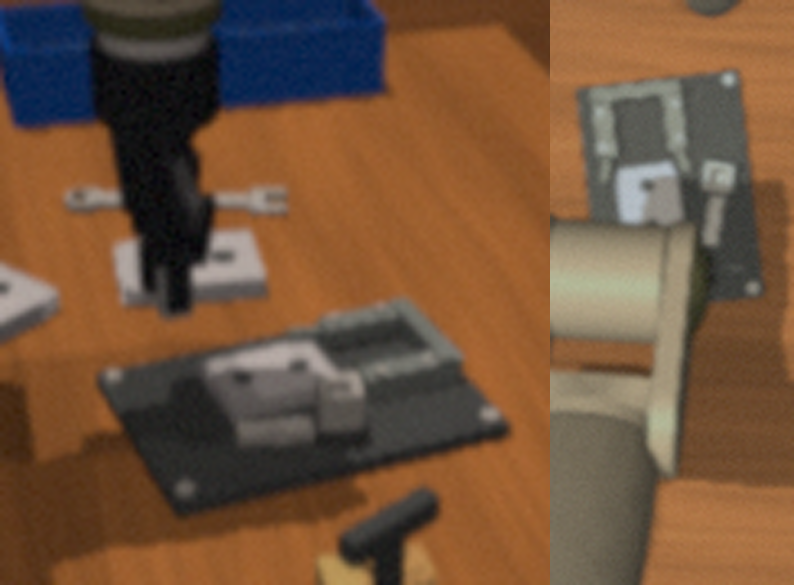

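The side view shows the fingertips behind the plate at about px (279,179). The calibration predicts about row 185, so I'll lower the tool and probe the bed gently by force before trusting that height.

>>> jog_arm(linear=[[0,0,0.02],[0,0,0.02],[0,0,0.003],[0,0,0],[0,0,0]], turn=[[0,0,0],[0,0,0],[0,0,0],[0,0,0],[0,0,0]])

```text
time_s: 3.03
tcp_pos: [0.4847, 0.1014, 0.0424]
orientation: [180.0, -0.1, 8.0]
ft_force: [-0.4, 0.4, 1.1]
width: 0.03
```

Run:
```python
from h import *
import cv2
s=vision.camera("side")[:,:,::-1]
cv2.imwrite("pics/c3.png",cv2.resize(s[140:240,250:360],None,fx=6,fy=6,interpolation=cv2.INTER_CUBIC))
from station import telemetry
p=telemetry.read_state()["tcp_pos"];c,q=np.cos(.139),np.sin(.139)
for sx in(-.011,.011):
  for sy in(-.03,-.015,.015,.03): print(sx,sy,((proj("side",p+[c*sx+q*sy,q*sx-c*sy,-.015])-[250,140])*6).round())
```

```text
-0.011 -0.03 [126. 308.]
-0.011 -0.015 [135. 323.]
-0.011 0.015 [155. 353.]
-0.011 0.03 [165. 369.]
0.011 -0.03 [168. 299.]
0.011 -0.015 [178. 314.]
0.011 0.015 [198. 344.]
0.011 0.03 [209. 359.]
```

View pics/c3.png

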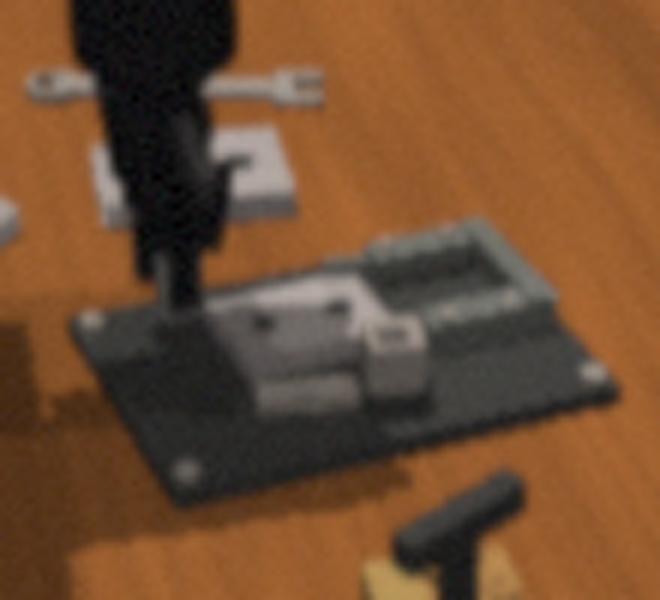

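Run:
```python
from h import *
import cv2
p=np.array([.1295,-.5343,.2232]);c,q=np.cos(.2378),np.sin(.2378)
for sy in(-.05,0,.05):
  w=p+[q*sy,-c*sy,-.006]
  print(sy,proj("top",w),proj("side",w))
a=cv2.imread("pics/top0.png")[340:400,490:600];b=cv2.imread("pics/side0.png")[280:400,0:110]
f=lambda x:cv2.resize(x,None,fx=4,fy=4,interpolation=cv2.INTER_CUBIC)
a,b=f(a),f(b);cv2.imwrite("pics/c4.png",np.clip(np.vstack([a,b[:480]])[:600]*1.6,0,255))
```

```text
-0.05 [500.20430074 360.27353809] [ 65.62831336 352.07784073]
0 [518.71592241 356.14352922] [ 67.04017963 385.67375316]
0.05 [537.2056964  352.01839466] [ 68.70328225 425.24793325][ WARN:0@0.155] global loadsave.cpp:1063 imwrite_ Unsupported depth image for selected encoder is fallbacked to CV_8U.
```

View pics/c4.png

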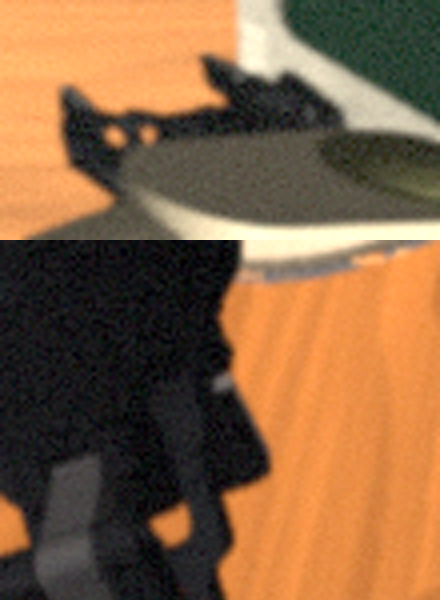

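The fingertips look some 15-20 mm higher than stated in both views. I'll probe the bed in small steps.

>>> jog_arm(linear=[[0,0,0.003],[0,0,0.003],[0,0,0],[0,0,0]], turn=[[0,0,0],[0,0,0],[0,0,0],[0,0,0]])

```text
time_s: 3.42
tcp_pos: [0.4838, 0.1016, 0.0348]
orientation: [-180.0, 0.0, 8.0]
ft_force: [-0.7, -0.5, -0.1]
width: 0.0297
```

>>> jog_arm(linear=[[0,0,0.002],[0,0,0.001],[0,0,0],[0,0,0]], turn=[[0,0,0],[0,0,0],[0,0,0],[0,0,0]])

```text
time_s: 3.75
tcp_pos: [0.4837, 0.1016, 0.0316]
orientation: [-180.0, 0.0, 8.0]
ft_force: [-0.5, -0.4, 0.7]
width: 0.0298
```

>>> jog_arm(linear=[[0,0,0.002],[0,0,0.001],[0,0,0],[0,0,0]], turn=[[0,0,0],[0,0,0],[0,0,0],[0,0,0]])

```text
time_s: 4.08
tcp_pos: [0.4837, 0.1016, 0.0286]
orientation: [-180.0, 0.0, 8.0]
ft_force: [0.3, -0.4, -0.2]
width: 0.0297
```

>>> jog_arm(linear=[[0,0,0.002],[0,0,0.001],[0,0,0],[0,0,0]], turn=[[0,0,0],[0,0,0],[0,0,0],[0,0,0]])

```text
time_s: 4.42
tcp_pos: [0.4837, 0.1016, 0.0256]
orientation: [-180.0, 0.0, 8.0]
ft_force: [-0.7, -0.4, -0.8]
width: 0.0301
```

>>> jog_arm(linear=[[0,0,0.002],[0,0,0.001],[0,0,0],[0,0,0]], turn=[[0,0,0],[0,0,0],[0,0,0],[0,0,0]])

```text
time_s: 4.75
tcp_pos: [0.4837, 0.1015, 0.0226]
orientation: [-180.0, 0.0, 8.0]
ft_force: [-0.3, 0.3, -0.3]
width: 0.0297
```

>>> jog_arm(linear=[[0,0,0.002],[0,0,0.001],[0,0,0],[0,0,0]], turn=[[0,0,0],[0,0,0],[0,0,0],[0,0,0]])

```text
time_s: 5.08
tcp_pos: [0.4837, 0.1016, 0.0196]
orientation: [-180.0, 0.0, 8.0]
ft_force: [-0.2, -0.7, -0.3]
width: 0.0299
```

Run:
```python
from h import *
import cv2
s=vision.camera("side")[:,:,::-1];t=vision.camera("top")[:,:,::-1]
a=cv2.resize(s[140:240,250:360],None,fx=5,fy=5,interpolation=cv2.INTER_CUBIC)
b=cv2.resize(t[130:230,255:305],None,fx=5,fy=5,interpolation=cv2.INTER_CUBIC)
cv2.imwrite("pics/c5.png",np.clip(np.hstack([a,b]).astype(float)*1.7,0,255).astype(np.uint8))
```

```text
(no output)
```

View pics/c5.png

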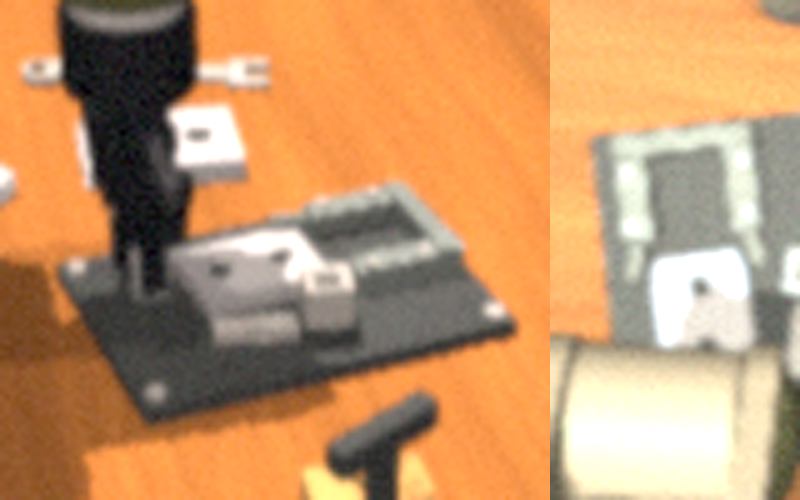

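Still no contact at TCP z 0.020, and the fingertip in the image (px ≈ (280,198)) still looks above the bed. I'll keep probing.

>>> jog_arm(linear=[[0,0,0.001],[0,0,0.001],[0,0,0.001],[0,0,0]], turn=[[0,0,0],[0,0,0],[0,0,0],[0,0,0]])

```text
time_s: 5.52
tcp_pos: [0.4837, 0.1015, 0.0165]
orientation: [-180.0, 0.0, 8.0]
ft_force: [0.5, -0.2, 0.5]
width: 0.0299
```

>>> jog_arm(linear=[[0,0,0.001],[0,0,0.001],[0,0,0.001],[0,0,0]], turn=[[0,0,0],[0,0,0],[0,0,0],[0,0,0]])

```text
time_s: 5.85
tcp_pos: [0.4837, 0.1016, 0.0135]
orientation: [-180.0, 0.0, 8.0]
ft_force: [0.2, -0.6, -0.7]
width: 0.0301
```

>>> jog_arm(linear=[[0,0,0.001],[0,0,0.001],[0,0,0.001],[0,0,0]], turn=[[0,0,0],[0,0,0],[0,0,0],[0,0,0]])

```text
time_s: 6.18
tcp_pos: [0.4837, 0.1016, 0.0105]
orientation: [-180.0, 0.0, 8.0]
ft_force: [-0.6, -0.3, 0.1]
width: 0.0299
```

>>> jog_arm(linear=[[0,0,0.001],[0,0,0.001],[0,0,0.001],[0,0,0]], turn=[[0,0,0],[0,0,0],[0,0,0],[0,0,0]])

```text
time_s: 6.52
tcp_pos: [0.4837, 0.1016, 0.0075]
orientation: [-180.0, 0.0, 8.0]
ft_force: [-0.4, -0.3, 0.2]
width: 0.0298
```

>>> jog_arm(linear=[[0,0,0.001],[0,0,0.001],[0,0,0.001],[0,0,0]], turn=[[0,0,0],[0,0,0],[0,0,0],[0,0,0]])

```text
time_s: 6.85
tcp_pos: [0.4837, 0.1016, 0.0045]
orientation: [-180.0, 0.0, 8.0]
ft_force: [-0.8, 0.0, -0.5]
width: 0.0298
```

>>> jog_arm(linear=[[0,0,0.001],[0,0,0.001],[0,0,0.001],[0,0,0]], turn=[[0,0,0],[0,0,0],[0,0,0],[0,0,0]])

```text
time_s: 7.18
tcp_pos: [0.4839, 0.1016, 0.0038]
orientation: [180.0, -0.1, 8.0]
ft_force: [-8.1, -0.4, 29.0]
width: 0.0296
```

>>> jog_arm(linear=[[0,0,0.001],[0,0,0.001],[0,0,0.001],[0,0,0]], turn=[[0,0,0],[0,0,0],[0,0,0],[0,0,0]])

```text
time_s: 7.52
tcp_pos: [0.484, 0.1016, 0.0037]
orientation: [179.9, -0.2, 8.1]
ft_force: [-18.5, -1.5, 66.4]
width: 0.0298
```

>>> jog_arm(linear=[[0,0,0.001],[0,0,0.001],[0,0,0],[0,0,0]], turn=[[0,0,0],[0,0,0],[0,0,0],[0,0,0]])

```text
time_s: 7.85
tcp_pos: [0.4841, 0.1016, 0.0036]
orientation: [179.9, -0.3, 8.1]
ft_force: [-26.0, -3.0, 90.5]
width: 0.0301
```

The tip touches at a reported TCP z of 0.0043, so the reported height is biased by about 20 mm. I'll back off and measure the fingertips in the picture.

>>> jog_arm(linear=[[0,0,-0.0115],[0,0,0],[0,0,0],[0,0,0]], turn=[[0,0,0],[0,0,0],[0,0,0],[0,0,0]])

```text
time_s: 8.18
tcp_pos: [0.4836, 0.1016, 0.0079]
orientation: [-180.0, 0.0, 8.0]
ft_force: [0.2, 0.1, -0.5]
width: 0.03
```

Run:
```python
from h import *
import cv2
s=vision.camera("side")[:,:,::-1]
a=cv2.resize(s[155:235,255:335],None,fx=7,fy=7,interpolation=cv2.INTER_CUBIC)
cv2.imwrite("pics/c6.png",np.clip(a.astype(float)*2.2,0,255).astype(np.uint8))
from station import telemetry
st=telemetry.read_state();print(st["tcp_pos"],st["joint_pos"],st["ft_force"])
th=np.radians(8);R=np.array([[np.cos(th),-np.sin(th)],[np.sin(th),np.cos(th)]])
for f in[(-53,-15,15.5),(-53,15,15.5),(-75,-15,15.5),(-53,-30,15.5),(-37,30,24),(-37,-30,24)]:
    w=np.r_[R@np.array(f[:2])/1e3+[.5483,.1124],f[2]/1e3];print(f,((proj("side",w)-[255,155])*7).round())
```

```text
[0.4835193  0.10153482 0.00767657] [-1.89918260e+00  3.23911598e+01  9.94840515e+01  9.62482219e-04
  4.81866243e+01  8.00938040e+01] [-0.09771125 -1.23641607 -0.01082649]
(-53, -15, 15.5) [197. 317.]
(-53, 15, 15.5) [173. 282.]
(-75, -15, 15.5) [147. 328.]
(-53, -30, 15.5) [209. 335.]
(-37, 30, 24) [196. 241.]
(-37, -30, 24) [245. 310.]
```

View pics/c6.png

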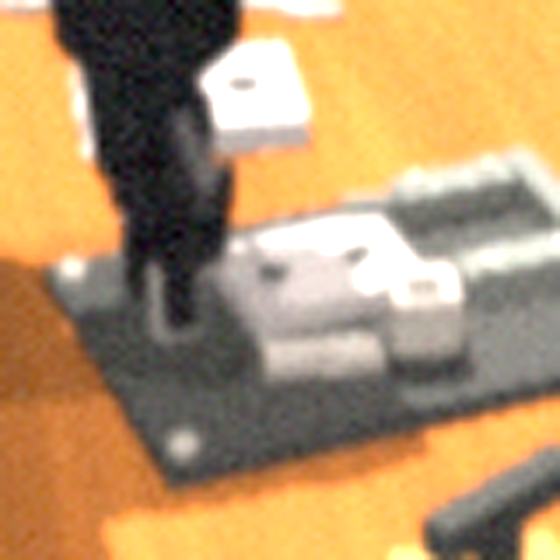

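The fingers are centred behind the plate and the tip is about 3 mm above the bed: finger bottom at crop (175,338), as predicted once the side camera's small bias is allowed for. Now I'll push along tool x, which is the fixture's +x.

>>> jog_arm(linear=[[0.008,-0.0002,0],[0.008,-0.0002,0],[0.006,-0.0002,0],[0.006,-0.0002,0],[0.006,-0.0002,0],[0.006,-0.0002,0],[0.006,-0.0002,0],[0.006,-0.0002,0],[0.006,-0.0002,0],[0,0,0]], turn=[[0,0,0],[0,0,0],[0,0,0],[0,0,0],[0,0,0],[0,0,0],[0,0,0],[0,0,0],[0,0,0],[0,0,0]])

```text
time_s: 9.07
tcp_pos: [0.5425, 0.1115, 0.0083]
orientation: [180.0, -0.1, 8.0]
ft_force: [0.3, -0.3, -0.7]
width: 0.0302
```

>>> jog_arm(linear=[[0.004,0,0],[0.004,0,0],[0.004,0,0],[0.004,0,0],[0.003,0,0],[0,0,0]], turn=[[0,0,0],[0,0,0],[0,0,0],[0,0,0],[0,0,0],[0,0,0]])

```text
time_s: 9.57
tcp_pos: [0.5607, 0.1141, 0.0083]
orientation: [180.0, -0.1, 8.0]
ft_force: [-0.5, -0.2, -0.0]
width: 0.0299
```

>>> jog_arm(linear=[[0.002,0,0],[0.002,0,0],[0.001,0,0],[0.001,0,0]], turn=[[0,0,0],[0,0,0],[0,0,0],[0,0,0]])

```text
time_s: 9.9
tcp_pos: [0.5656, 0.1149, 0.0083]
orientation: [-180.0, 0.0, 8.0]
ft_force: [-4.9, -0.2, 2.3]
width: 0.03
```

Run:
```python
from h import *
import cv2
s=vision.camera("side")[:,:,::-1];t=vision.camera("top")[:,:,::-1]
a=cv2.resize(s[155:235,265:350],None,fx=6,fy=6,interpolation=cv2.INTER_CUBIC)
b=cv2.resize(t[140:220,255:300],None,fx=6,fy=6,interpolation=cv2.INTER_CUBIC)
cv2.imwrite("pics/c7.png",np.clip(np.hstack([a,b]).astype(float)*1.7,0,255).astype(np.uint8))
```

```text
(no output)
```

View pics/c7.png

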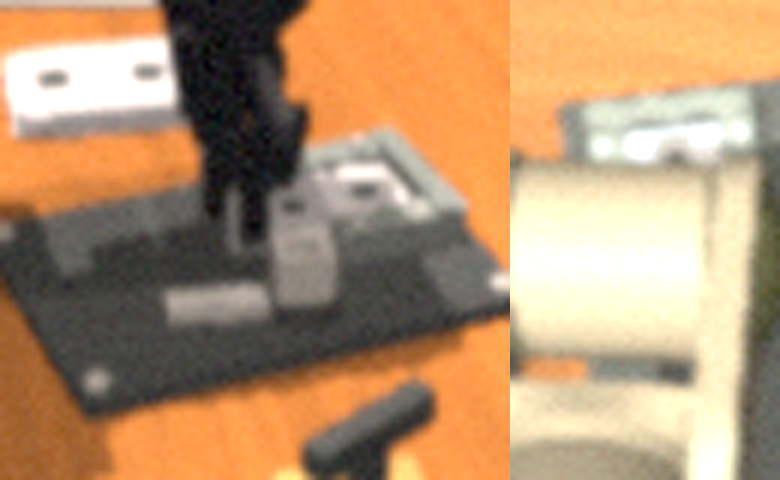

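The plate is in the slot and close to the stop. I'll push on until the force rises.

>>> jog_arm(linear=[[0.001,0,0],[0.001,0,0],[0.001,0,0],[0,0,0]], turn=[[0,0,0],[0,0,0],[0,0,0],[0,0,0]])

```text
time_s: 10.33
tcp_pos: [0.5682, 0.1152, 0.0082]
orientation: [-180.0, 0.1, 8.0]
ft_force: [-7.2, -1.0, 4.4]
width: 0.0303
```

>>> jog_arm(linear=[[0.001,0,0],[0.001,0,0],[0,0,0]], turn=[[0,0,0],[0,0,0],[0,0,0]])

```text
time_s: 10.58
tcp_pos: [0.5683, 0.1153, 0.0081]
orientation: [-180.0, 0.3, 8.0]
ft_force: [-13.8, -2.8, 9.8]
width: 0.03
```

The plate stopped at TCP x 0.568, which puts its rear edge at fixture x ≈ 31 mm as expected, so it is home. Now I'll back off, raise the tool and go above the key.

>>> jog_arm(linear=[[-0.012,0,0],[-0.02,0,0],[0,0,-0.04],[0,0,-0.04],[0,0,-0.04],[0,0,-0.03],[0,0,0],[0,0,0],[0,0,0],[0,0,0]], turn=[[0,0,0],[0,0,0],[0,0,0],[0,0,0],[0,0,0],[0,0,0],[0,0,-0.099],[0,0,-0.099],[0,0,-0.099],[0,0,0]], jaw=100)

```text
time_s: 11.42
tcp_pos: [0.5398, 0.1112, 0.1586]
orientation: [179.9, -0.1, 25.2]
ft_force: [0.7, -0.4, 0.5]
width: 0.0854
```

>>> jog_arm(linear=[[-0.0134,0.0318,0],[-0.0134,0.0318,0],[-0.0134,0.0318,0],[-0.0134,0.0318,0],[-0.0134,0.0318,0],[-0.0134,0.0318,0],[-0.0134,0.0318,0],[-0.0134,0.0318,0],[0,0,0],[0,0,0]], turn=[[0,0,0],[0,0,0],[0,0,0],[0,0,0],[0,0,0],[0,0,0],[0,0,0],[0,0,0],[0,0,0],[0,0,0]])

```text
time_s: 12.25
tcp_pos: [0.5498, -0.1664, 0.1579]
orientation: [180.0, -0.0, 24.7]
ft_force: [0.4, -0.3, -0.3]
width: 0.0852
```

Run:
```python
from h import *
import cv2
from station import telemetry
print(telemetry.read_state()["tcp_pos"])
s=vision.camera("side")[:,:,::-1];t=vision.camera("top")[:,:,::-1]
cv2.imwrite("pics/t8.png",t)
a=cv2.resize(s[135:290,250:380],None,fx=3.8,fy=3.8,interpolation=cv2.INTER_CUBIC)
b=cv2.resize(t[140:235,255:395],None,fx=2.1,fy=2.1,interpolation=cv2.INTER_CUBIC)
c=cv2.resize(t[150:185,260:315],None,fx=5.3,fy=5.3,interpolation=cv2.INTER_CUBIC)
o=np.zeros((589,294+494,3),np.uint8);o[:,:494]=a[:589];o[:b.shape[0],494:]=b[:,:294];o[210:210+c.shape[0],494:494+c.shape[1]]=c[:,:294]
cv2.imwrite("pics/c8.png",np.clip(o.astype(float)*1.4,0,255).astype(np.uint8))
```

```text
[ 0.549756   -0.16640473  0.15790924]
```

View pics/c8.png

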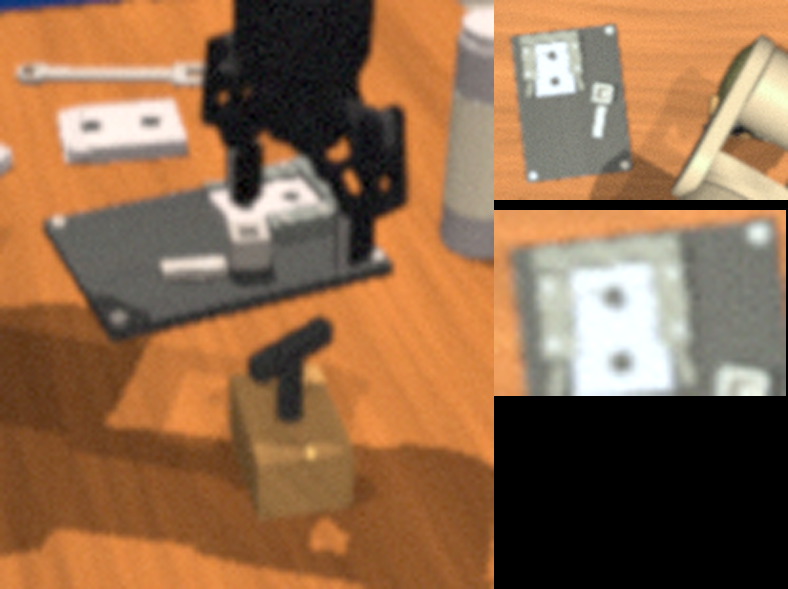

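Top inset: the plate is home against the stop and the latch has not moved. Side inset: the open fingertips are at crop (245,200) and (362,260), and the crossbar centre is at (290,347). I'll compare the two relative to each other.

Run:
```python
from h import *
f=lambda u,v,z:at("side",((u+.5)/3.8-.5+250,(v+.5)/3.8-.5+135),z).round(4)
for z in(.155,.165,.175): print(z,f(303.5,230,z),"L",f(245,200,z),"R",f(362,260,z))
print("bar",f(290,347,.094),"ends",f(252,370,.094),f(328,327,.094),"block ctr",f(291,410,.045))
```

```text
0.155 [ 0.5672 -0.1294] L [ 0.5421 -0.0858] R [ 0.5908 -0.1705]
0.165 [ 0.5621 -0.1446] L [ 0.5375 -0.1019] R [ 0.5852 -0.1848]
0.175 [ 0.557  -0.1599] L [ 0.533  -0.1181] R [ 0.5796 -0.1992]
bar [ 0.5495 -0.1639] ends [ 0.5207 -0.1801] [ 0.5786 -0.15  ] block ctr [ 0.5511 -0.1649]
```

>>> jog_arm(linear=[[0.0003,-0.0018,0.03],[0,0,0.03],[0,0,0.02],[0,0,0.006],[0,0,0],[0,0,0]], turn=[[0,0,0],[0,0,0],[0,0,0],[0,0,0],[0,0,0],[0,0,0]])

```text
time_s: 12.85
tcp_pos: [0.5496, -0.1625, 0.0732]
orientation: [179.9, -0.1, 25.1]
ft_force: [0.0, -0.2, 0.7]
width: 0.0855
```

>>> jog_arm(linear=[[0,0,0],[0,0,0],[0,0,0],[0,0,0],[0,0,0],[0,0,0],[0,0,0],[0,0,0]], turn=[[0,0,0],[0,0,0],[0,0,0],[0,0,0],[0,0,0],[0,0,0],[0,0,0],[0,0,0]], jaw=0, grip_force=90)

```text
time_s: 13.52
tcp_pos: [0.5492, -0.163, 0.0727]
orientation: [180.0, -0.0, 25.0]
ft_force: [0.1, 0.5, 5.0]
width: 0.012
```

>>> jog_arm(linear=[[0,0,0],[0,0,0]], turn=[[0,0,0],[0,0,0]])

```text
time_s: 13.68
tcp_pos: [0.5492, -0.163, 0.0727]
orientation: [180.0, -0.0, 25.0]
ft_force: [-0.8, 1.0, 4.7]
width: 0.0121
```

Run:
```python
from h import *
import cv2
s=vision.camera("side")[:,:,::-1]
cv2.imwrite("pics/c9.png",np.clip(cv2.resize(s[185:275,290:370],None,fx=6.6,fy=6.6,interpolation=cv2.INTER_CUBIC).astype(float)*2.2,0,255).astype(np.uint8))
```

```text
(no output)
```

View pics/c9.png

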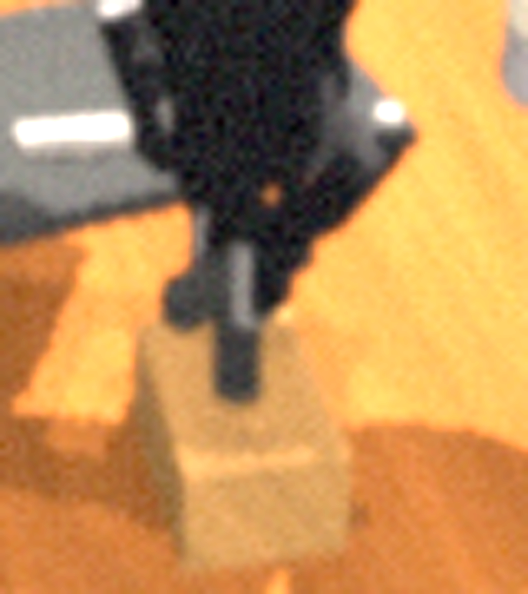

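The grasp is good: the jaws are on the middle of the crossbar, the shank is upright below them, and the bar's end is at crop (185,295). I'll lift the key, turn it to the recess's orientation (yaw about 83.5°) and move over the latch.

>>> jog_arm(linear=[[0,0,-0.01],[0,0,-0.015],[0,0,-0.015],[0,0,-0.015],[0,0,-0.005],[0,0,0],[0,0,0],[0,0,0],[0,0,0],[0,0,0]], turn=[[0,0,0],[0,0,0],[0,0,0],[0,0,0],[0,0,0],[0,0,-0.1134],[0,0,-0.1134],[0,0,-0.1134],[0,0,-0.1134],[0,0,-0.1134]])

```text
time_s: 14.57
tcp_pos: [0.5486, -0.1628, 0.1317]
orientation: [-179.9, 0.0, 57.8]
ft_force: [0.4, -0.6, -0.9]
width: 0.012
```

>>> jog_arm(linear=[[0,0,0],[0,0,0],[0,0,0],[0,0,0],[0,0,0],[0.015,0.0005,0],[0.025,0.0008,0],[0.025,0.0008,0],[0.025,0.0008,0],[0.025,0.0008,0]], turn=[[0,0,-0.1134],[0,0,-0.1134],[0,0,-0.1134],[0,0,-0.1134],[0,0,0],[0,0,0],[0,0,0],[0,0,0],[0,0,0],[0,0,0]])

```text
time_s: 15.4
tcp_pos: [0.5654, -0.048, 0.1319]
orientation: [-179.9, -0.0, 83.3]
ft_force: [0.8, -0.1, -2.3]
width: 0.0124
```

>>> jog_arm(linear=[[0.025,0.0006,0],[0.025,0.0006,0],[0.025,0.0006,0],[0.015,0.0005,0],[0,0,0],[0,0,0],[0,0,0]], turn=[[0,0,0],[0,0,0],[0,0,0],[0,0,0],[0,0,0],[0,0,0],[0,0,0]])

```text
time_s: 15.98
tcp_pos: [0.578, 0.0394, 0.132]
orientation: [-180.0, 0.0, 83.4]
ft_force: [0.1, -0.5, -2.1]
width: 0.012
```

>>> jog_arm(linear=[[0.0052,0.0009,0],[0,0,0.008],[0,0,0.006],[0,0,0.003],[0,0,0],[0,0,0]], turn=[[0,0,0],[0,0,0],[0,0,0],[0,0,0],[0,0,0],[0,0,0]])

```text
time_s: 16.48
tcp_pos: [0.5795, 0.0449, 0.1149]
orientation: [-180.0, -0.0, 83.5]
ft_force: [-0.0, -0.0, -1.9]
width: 0.012
```

Run:
```python
from h import *
from station import telemetry
import cv2
np.set_printoptions(linewidth=250)
st=telemetry.read_state();p=st["tcp_pos"];print(p,st["ft_force"])
s=vision.camera("side")
foot=np.r_[p[:2],.010+p[2]-.0727];print("foot pred",foot,proj("side",foot),"recess pred",proj("side",[.5795,.0445,.05]))
g=cv2.cvtColor(s,cv2.COLOR_RGB2GRAY);print("cols 302..330")
for r in range(180,212):print(r,g[r,302:331])
```

```text
[0.57951305 0.04493677 0.11487949] [-0.0477128  -0.03125618 -1.91593855]
foot pred [0.57951305 0.04493677 0.05217949] [314.21612342 193.82631434] recess pred [314.24696862 194.55764805]
cols 302..330
180 [109 111 112 110 112 112 115 116 112 110 101  60  33  36  40  65 107 115 116 118 115 109 101  97 102  97  89  83  99]
181 [108 111 111 113 115 114 115 113 109 104  97  61  34  30  41  66  98 105 102 105 109 104  95  90  94 101 109  91  84]
182 [107 107 112 112 116 113 112 110 102  93  87  55  31  34  38  62  89  93  98 110 127 132 128 129 129 136 144 123  94]
183 [ 96  98 101 102 103 102 101 103  98  90  78  47  32  31  34  65 106 118 128 143 155 161 163 161 161 162 162 155 127]
184 [ 83  83  79  86  90  92  99 105 113 112  97  61  34  34  43  81 130 147 154 159 164 163 162 158 155 163 163 164 154]
185 [ 70  67  74  98 111 118 125 131 142 141 125  72  35  32  43  86 140 153 154 155 152 151 139 127 123 134 154 164 166]
186 [ 65  65  74 107 132 140 145 148 152 149 132  73  34  33  41  87 137 149 149 151 151 146 126  97  88 104 129 162 169]
187 [ 64  66  72  97 130 145 148 151 149 151 1
[... 1781 characters left out ...]
 77 75 73 73 72 63 37 38 42 40 36 33 37 32 34 34]
205 [83 85 86 85 86 84 86 72 54 59 64 65 64 64 63 59 56 53 49 35 31 31 31 34 29 34 33 33 35]
206 [81 85 84 82 83 81 82 73 47 43 45 45 43 44 39 39 38 36 34 25 33 34 31 34 33 35 34 31 34]
207 [83 81 75 70 70 73 69 61 42 32 31 35 34 33 33 31 31 26 27 33 35 34 36 34 33 33 30 35 37]
208 [68 65 61 57 53 54 53 43 35 30 36 35 36 30 33 30 33 31 31 32 31 31 34 33 32 34 36 34 30]
209 [44 46 43 41 40 37 41 32 34 32 29 36 32 33 27 33 35 31 31 31 35 32 32 35 33 31 32 36 27]
210 [31 37 34 35 34 32 34 29 33 36 30 32 31 34 31 33 36 31 33 31 32 35 37 34 31 32 35 35 31]
211 [37 36 34 37 37 36 35 29 34 33 35 35 36 33 32 29 32 29 31 33 33 30 32 29 32 30 31 32 37]
```

The shank column (315.0) lines up with the recess (about 315.5), and the foot row fits to within about 1 px. I'll try the insertion slowly under force feedback.

>>> jog_arm(linear=[[0,0,0.001],[0,0,0.001],[0,0,0.001],[0,0,0.001],[0,0,0]], turn=[[0,0,0],[0,0,0],[0,0,0],[0,0,0],[0,0,0]])

```text
time_s: 16.95
tcp_pos: [0.5795, 0.0451, 0.111]
orientation: [-180.0, 0.0, 83.5]
ft_force: [-0.6, -0.4, -1.4]
width: 0.0123
```

>>> jog_arm(linear=[[0,0,0.001],[0,0,0.001],[0,0,0.001],[0,0,0]], turn=[[0,0,0],[0,0,0],[0,0,0],[0,0,0]])

```text
time_s: 17.28
tcp_pos: [0.5795, 0.0451, 0.108]
orientation: [-180.0, 0.0, 83.5]
ft_force: [-0.1, 0.3, -2.6]
width: 0.0122
```

>>> jog_arm(linear=[[0,0,0.001],[0,0,0.001],[0,0,0.001],[0,0,0]], turn=[[0,0,0],[0,0,0],[0,0,0],[0,0,0]])

```text
time_s: 17.62
tcp_pos: [0.5796, 0.0451, 0.105]
orientation: [-180.0, -0.0, 83.5]
ft_force: [0.3, -0.9, -2.3]
width: 0.0121
```

>>> jog_arm(linear=[[0,0,0.001],[0,0,0.001],[0,0,0.001],[0,0,0.001],[0,0,0]], turn=[[0,0,0],[0,0,0],[0,0,0],[0,0,0],[0,0,0]])

```text
time_s: 18.03
tcp_pos: [0.5796, 0.0452, 0.101]
orientation: [-180.0, -0.0, 83.5]
ft_force: [0.2, 0.1, -3.1]
width: 0.0119
```

>>> jog_arm(linear=[[0,0,0.001],[0,0,0.001],[0,0,0.001],[0,0,0.001],[0,0,0]], turn=[[0,0,0],[0,0,0],[0,0,0],[0,0,0],[0,0,0]])

```text
time_s: 18.45
tcp_pos: [0.5796, 0.0453, 0.0971]
orientation: [180.0, -0.0, 83.5]
ft_force: [0.2, 2.5, -1.8]
width: 0.0119
```

Run:
```python
from h import *
from station import telemetry
import cv2
np.set_printoptions(linewidth=250)
st=telemetry.read_state();p=st["tcp_pos"];print(p,st["ft_force"],st["torque"])
g=cv2.cvtColor(vision.camera("side"),cv2.COLOR_RGB2GRAY)
for r in range(184,208):print(r,g[r,306:326])
```

```text
[0.57964719 0.04534526 0.0971243 ] [ 0.19034454  2.46831607 -1.82827671] [ 0.56779431 -0.11269465 -0.00732749]
184 [ 93  96  99 105 111 112  99  64  38  29  29  32  51  96 143 156 164 163 163 159]
185 [110 118 123 128 140 139 128  80  40  30  33  48  82 117 146 154 156 150 142 128]
186 [134 140 145 148 151 150 133  83  35  30  36  66 116 139 151 151 150 146 123  97]
187 [130 143 149 153 149 150 130  76  38  33  39  84 131 150 151 151 151 146 130 112]
188 [109 131 143 151 149 147 124  69  35  30  43  83 134 151 150 152 151 150 146 140]
189 [ 85 113 131 146 148 145 122  67  35  33  40  84 133 148 149 151 148 144 142 141]
190 [ 69  87 111 135 147 147 127  75  35  36  45  84 136 144 141 139 135 133 132 127]
191 [ 65  75  91 118 139 145 131  72  34  33  41  81 131 133 124 120 117 118 122 118]
192 [ 58  70  76  99 122 131 120  67  29  29  38  73 109 115 103 102 107 106 112 111]
193 [ 59  63  68  82  97 103  98  56  30  30  34  57  88  93  87  94  96  87  86  86]
194 [62 58 65 69 78 84 76 48 35 32 35 55 76 81 78 74 86 74 69 63]
195 [59 58 60 64 69 79 70 44 36 38 35 52 74 78 72 65 66 62 58 56]
196 [59 56 59 61 64 72 68 58 47 47 48 59 73 75 69 58 56 57 51 54]
197 [61 60 62 59 63 73 75 70 67 67 65 69 79 79 72 57 53 55 53 53]
198 [59 63 59 61 60 71 77 79 74 77 77 78 80 79 75 58 55 54 52 50]
199 [60 60 63 60 60 73 76 79 80 81 80 79 79 78 77 63 53 51 54 49]
200 [60 58 57 60 63 75 79 79 78 81 81 81 81 79 74 67 59 57 56 58]
201 [63 62 58 51 58 70 82 80 78 80 77 80 80 77 76 64 60 59 54 55]
202 [75 71 65 52 52 73 81 80 78 78 78 80 81 79 74 55 47 50 49 47]
203 [85 81 77 58 55 71 82 82 77 78 77 78 78 75 69 47 38 39 37 36]
204 [86 83 81 67 56 68 73 76 78 76 77 73 72 70 63 38 34 33 36 33]
205 [89 87 83 72 49 58 62 64 64 63 64 59 56 53 48 38 31 32 28 35]
206 [83 83 78 73 46 44 44 45 42 43 42 42 39 42 29 31 33 30 33 33]
207 [68 72 68 60 39 32 31 34 36 31 31 34 31 30 32 32 32 30 32 31]
```

The visible shank end dropped only about 2 px for 18 mm of descent, so the tip is inside the recess and the forces are small. I'll go down to just above the bottom.

>>> jog_arm(linear=[[0,0,0.001],[0,0,0.001],[0,0,0.001],[0,0,0.001],[0,0,0.001],[0,0,0]], turn=[[0,0,0],[0,0,0],[0,0,0],[0,0,0],[0,0,0],[0,0,0]])

```text
time_s: 19.0
tcp_pos: [0.58, 0.0454, 0.0928]
orientation: [179.9, -0.0, 83.5]
ft_force: [1.0, 6.2, 4.2]
width: 0.012
```

>>> jog_arm(linear=[[0.001,0,0],[0,0,0],[0,0,0],[0,0,0],[0,0,0],[0,0,0]], turn=[[0,0,0],[0,0,0.06],[0,0,0.08],[0,0,0.08],[0,0,0.08],[0,0,0]])

```text
time_s: 19.5
tcp_pos: [0.5808, 0.0458, 0.0927]
orientation: [179.8, -0.0, 66.2]
ft_force: [3.7, 2.5, 4.0]
width: 0.0119
```

```bash
python3 -c "
from station import telemetry
s=telemetry.read_state();print(s['tcp_pos'],s['orientation'],s['ft_force'],s['torque'])"
```

```text
[0.58080753 0.04579077 0.09269617] [ 1.79826405e+02 -2.21939029e-02  6.61714586e+01] [3.72262263 2.50361959 3.97853064] [ 0.4097049  -0.79416772  0.12012593]
```

>>> jog_arm(linear=[[0.001,0.0006,0],[0,0,0],[0,0,0],[0,0,0],[0,0,0],[0,0,0],[0,0,0]], turn=[[0,0,0],[0,0,0.1],[0,0,0.1],[0,0,0.1],[0,0,0.1],[0,0,0.1],[0,0,0]])

```text
time_s: 20.08
tcp_pos: [0.582, 0.0456, 0.0927]
orientation: [179.8, -0.1, 37.5]
ft_force: [4.9, -1.3, 2.4]
width: 0.0117
```

```bash
python3 -c "
from station import telemetry
s=telemetry.read_state();print(s['tcp_pos'],s['orientation'],s['ft_force'],s['torque'])"
```

```text
[0.58197769 0.04562665 0.09270759] [ 1.79780239e+02 -6.39870994e-02  3.75159223e+01] [ 4.88821683 -1.31635151  2.44748519] [-0.49002184 -1.0448201   0.13944088]
```

>>> jog_arm(linear=[[0,0.001,0],[0,0,0],[0,0,0],[0,0,0]], turn=[[0,0,0.1],[0,0,0.1],[0,0,0.1],[0,0,0]])

```text
time_s: 20.42
tcp_pos: [0.5826, 0.0448, 0.0927]
orientation: [179.8, -0.1, 20.3]
ft_force: [6.0, -1.8, 2.5]
width: 0.0116
```

```bash
python3 -c "
from station import telemetry
s=telemetry.read_state();print(s['tcp_pos'],s['orientation'],s['ft_force'],s['torque'])"
```

```text
[0.58258956 0.04481287 0.09271995] [ 1.79806118e+02 -1.23689408e-01  2.03296921e+01] [ 6.0210959  -1.79680841  2.54409536] [-0.41611141 -1.01215296  0.12067668]
```

>>> jog_arm(linear=[[0,0,0],[0,0,0],[0,0,0],[0,0,0]], turn=[[0,0,0.05],[0,0,0.05],[0,0,0.03],[0,0,0]])

```text
time_s: 20.75
tcp_pos: [0.5827, 0.0446, 0.0927]
orientation: [179.8, -0.2, 13.1]
ft_force: [6.9, -2.0, 1.2]
width: 0.012
```

```bash
python3 -c "
from station import telemetry
s=telemetry.read_state();print(s['tcp_pos'],s['orientation'],s['ft_force'],s['torque'])"
```

```text
[0.58270686 0.04460429 0.09270204] [ 1.79800376e+02 -1.55082631e-01  1.30858351e+01] [ 6.91455856 -1.98242024  1.19536434] [-0.63059756 -1.12001956  0.12950122]
```

>>> jog_arm(linear=[[0,0,0],[0,0,0],[0,0,0]], turn=[[0,0,0.05],[0,0,0.05],[0,0,0]])

```text
time_s: 21.0
tcp_pos: [0.5828, 0.0444, 0.0927]
orientation: [179.8, -0.2, 7.3]
ft_force: [6.4, -3.8, 1.6]
width: 0.0122
```

```bash
python3 -c "
from station import telemetry
s=telemetry.read_state();print(s['tcp_pos'],s['orientation'],s['ft_force'],s['torque'])"
```

```text
[0.58279161 0.0444129  0.09274752] [179.79559274  -0.18595297   7.29670072] [ 6.43340866 -3.77151496  1.64863499] [-0.85230532 -1.11166124  0.074866  ]
```

>>> jog_arm(linear=[[0,0,0],[0,0,0],[0,0,0]], turn=[[0,0,0.05],[0,0,0.04],[0,0,0]])

```text
time_s: 21.25
tcp_pos: [0.5828, 0.0442, 0.0927]
orientation: [179.8, -0.2, 2.2]
ft_force: [7.0, -3.9, 1.3]
width: 0.0117
```

```bash
cat > r.sh <<'E'
python3 -c "
from station import telemetry
s=telemetry.read_state();print(s['tcp_pos'],s['orientation'],s['ft_force'],s['torque'])"
E
sh r.sh
```

```text
[0.58283328 0.04421568 0.09271382] [179.79201507  -0.20177213   2.16982225] [ 6.97303847 -3.91493274  1.334615  ] [-1.00532171 -1.22005467  0.16881475]
```

Run:
```python
from h import *
import cv2
np.set_printoptions(linewidth=250)
im=vision.camera("side");cv2.imwrite("pics/s10.png",im[:,:,::-1]);g=cv2.cvtColor(im,cv2.COLOR_RGB2GRAY)
for r in range(182,210,1):print(r,g[r,286:326])
th=np.radians(8)
R=np.array([[np.cos(th),-np.sin(th)],[np.sin(th),np.cos(th)]])
for a in(1.1,1.3,1.45):
  for rad in(.02,.04,.066):
    f=np.array([.021,-.072])+rad*np.array([-np.cos(a),np.sin(a)])
    print(a,rad,proj("side",np.r_[R@f+[.549,.110],.024]).round(1))
```

```text
182 [105 104 104 102 101 100 101  98 100 101 103 104 103 105 103  93  69  63  76  86  91  97 104  99  75  44  33  33  45  63  80  92  94  88  94 109 126 130 131 129]
183 [106 104 105 105 102 101 100  99  99 102 105 102 105 101 103  98  84  80  91  97  98 100 102  97  81  48  32  38  37  57  88 112 120 119 132 141 158 160 162 160]
184 [105 104 104 104 103 101  97  96  96 100 101  96  96  96  95  90  81  76  82  88  93  93  98 100  94  60  32  31  32  61 107 138 149 149 154 159 163 163 160 156]
185 [103 103 103 102 100  98  97  94  92  92  86  80  82  84  79  75  70  66  74  92 112 119 122 127 121  76  31  31  34  64 108 143 151 150 153 153 152 152 140 127]
186 [ 99  97  97  95  93  89  84  79  80  84  72  68  71  69  68  68  65  62  73 108 136 141 144 145 134  87  47  32  37  59 107 142 149 148 149 150 148 142 125  96]
187 [ 91  88  83  82  77  76  72  71  68  69  67  63  63  70  63  66  67  64  69 100 129 143 149 148 137  94  49  32  38  51  98 141 148 150 150 151 152 145 128 115]
188 [ 74  70  71  71  71  66  66  63  65  66  64  61  62  61  62  62  65  63  65  80 109 130 147 150 136
[... 2580 characters left out ...]
 60 60 56 52 49 47 42 48 46 44 41 37 34 33 33 37 28 35 26 31 28 33 41 49 51 44 40 38 39 34 27 27 29 29 34 35]
207 [59 59 57 59 62 58 55 43 37 39 40 37 38 41 32 35 33 35 36 34 28 33 32 31 27 32 35 37 36 36 31 34 33 30 30 30 30 35 31 33]
208 [59 58 59 58 57 60 50 39 33 35 34 33 36 35 33 35 31 35 30 34 33 31 34 28 30 35 34 31 34 30 31 33 34 30 32 32 31 30 32 31]
209 [57 56 51 50 48 49 47 39 34 34 32 34 32 31 31 30 35 32 34 34 32 34 32 29 24 31 35 32 34 30 33 29 31 32 36 31 34 31 30 38]
1.1 0.02 [309.2 200.3]
1.1 0.04 [304.  197.9]
1.1 0.066 [297.3 194.9]
1.3 0.02 [310.2 199.8]
1.3 0.04 [306.  196.9]
1.3 0.066 [300.6 193.3]
1.45 0.02 [311.1 199.5]
1.45 0.04 [307.7 196.3]
1.45 0.066 [303.3 192.3]
```

The arm now shows behind the plate (bright at px (305–308, 191–197)), which fits an angle of about 1.3–1.45 rad. I'll turn on until the torque marks the stop.

>>> jog_arm(linear=[[0,0,0],[0,0,0],[0,0,0]], turn=[[0,0,0.03],[0,0,0.03],[0,0,0]])

```text
time_s: 21.55
tcp_pos: [0.5829, 0.0439, 0.0927]
orientation: [179.8, -0.2, -1.2]
ft_force: [6.0, -6.7, 1.7]
width: 0.012
```

```bash
sh r.sh
```

```text
[0.58289666 0.04393003 0.09274627] [179.76768813  -0.2230317   -1.21697028] [ 6.00873828 -6.70885258  1.71783529] [-1.27687944 -1.17819256  0.36438887]
```

>>> jog_arm(linear=[[0,0,0],[0,0,0],[0,0,0]], turn=[[0,0,0.03],[0,0,0.03],[0,0,0]])

```text
time_s: 21.8
tcp_pos: [0.5829, 0.0437, 0.0927]
orientation: [179.8, -0.2, -4.6]
ft_force: [5.7, -6.3, 1.4]
width: 0.012
```

```bash
sh r.sh
```

```text
[0.58294725 0.04374342 0.09273912] [179.75585333  -0.24238552  -4.62826461] [ 5.73916668 -6.33753512  1.35259835] [-1.4597448  -1.19513667  0.54793965]
```

The torque has risen to 0.55 Nm against about 0.13 Nm while turning, so the latch is at its stop. I'll relieve the preload and open the jaws.

>>> jog_arm(linear=[[0.001,0.001,0],[0,0,0],[0,0,0]], turn=[[0,0,-0.06],[0,0,0],[0,0,0]])

```text
time_s: 22.05
tcp_pos: [0.5832, 0.0437, 0.0927]
orientation: [179.9, -0.1, -1.3]
ft_force: [4.6, -3.6, 4.6]
width: 0.012
```

>>> jog_arm(linear=[[0,0,0],[0,0,0],[0,0,0],[0,0,0],[0,0,0],[0,0,0],[0,0,0]], turn=[[0,0,0],[0,0,0],[0,0,0],[0,0,0],[0,0,0],[0,0,0],[0,0,0]], jaw=100)

```text
time_s: 22.63
tcp_pos: [0.5821, 0.045, 0.0922]
orientation: [-180.0, 0.0, -1.3]
ft_force: [-0.1, 0.3, -0.2]
width: 0.0857
```

>>> jog_arm(linear=[[0,0,-0.01],[0,0,-0.02],[0,0,-0.03],[0,0,-0.04],[0,0,-0.03],[-0.04,0,0],[-0.04,0,0],[-0.04,0,0],[-0.04,0,0],[0,0,0]], turn=[[0,0,0],[0,0,0],[0,0,0],[0,0,0],[0,0,0],[0,0,0],[0,0,0],[0,0,0],[0,0,0],[0,0,0]])

```text
time_s: 23.47
tcp_pos: [0.4154, 0.0496, 0.2224]
orientation: [-180.0, 0.2, -1.3]
ft_force: [1.1, 0.5, 1.4]
width: 0.0855
```

Run:
```python
from h import *
import cv2
np.set_printoptions(linewidth=250)
im=vision.camera("top");cv2.imwrite("pics/t11.png",im[:,:,::-1]);g=cv2.cvtColor(im,cv2.COLOR_RGB2GRAY)
s=vision.camera("side");cv2.imwrite("pics/s11.png",s[:,:,::-1]);gs=cv2.cvtColor(s,cv2.COLOR_RGB2GRAY)
print("top, cols 272..320")
for r in range(150,202):print(r,g[r,272:320])
print("side, cols 296..336")
for r in range(166,206):print(r,gs[r,296:336])
```

```text
top, cols 272..320
150 [119 123 120 124 118 122 119 121 119 119 120 123 117 121 122 126 126 126 127 126 129 131 131 131 128 128 128 128 130 126 126 130 130 127 127 123 119 119 121 121 120 125 124 129 126 127 128 126]
151 [121 119 122 123 126 124 122 124 122 123 123 117 122 121 121 123 122 121 124 125 123 128 125 129 129 128 126 123 124 123 123 122 122 123 120 116 109 112 117 112 109 116 125 128 128 132 130 125]
152 [124 125 123 125 124 120 126 123 123 126 123 123 125 123 123 125 122 123 120 118 116 118 122 118 123 115 113 111 106 111 112 108 112 110 106 108 114 128 129 115  99 114 124 128 126 129 127 127]
153 [128 128 126 129 127 128 127 128 124 121 124 118 121 119 121 121 123 115 115 106 107 110 111 107 101 103 100  96  95  93  95  95  95  95  95 111 140 161 161 135 108 113 120 128 128 128 127 128]
154 [128 127 124 122 124 127 124 122 120 116 108 113 112 111 120 120 118 116 114 109 110 112 108  92  90  91  88  89  90  87  89  86  87  88  91 113 145 171 169 141 109 105 115 121 125 121 126 124]
155 [121 114 111 110 119 125 129 119 119 110 110 118 120 126 128 133 133 128 127 128 131 12
[... 14614 characters left out ...]
 75 77 79 77 80 80 81 79 78 68 66 61 65 63 67 67 65 67 67 71 70 66 67]
201 [69 72 70 68 71 68 71 67 69 68 66 66 66 67 67 65 66 77 79 79 82 76 79 78 76 78 70 67 68 70 69 68 68 66 69 66 69 69 66 68]
202 [67 67 67 67 69 69 69 68 68 68 63 68 64 63 68 64 70 77 80 80 79 77 79 79 78 73 64 66 70 66 69 68 68 68 66 67 69 67 65 66]
203 [69 66 67 71 67 65 69 67 67 65 68 66 64 63 62 62 68 76 78 78 75 78 74 77 72 70 63 63 68 69 71 66 70 67 67 68 69 68 70 66]
204 [70 69 68 67 66 69 66 65 64 67 65 62 59 54 56 56 66 74 76 77 77 74 69 66 62 61 63 68 68 69 65 68 64 68 65 67 67 67 69 68]
205 [70 68 67 69 69 67 66 66 60 60 60 58 53 46 41 46 57 69 70 65 66 60 58 47 43 49 62 68 65 62 63 58 58 64 61 69 66 65 70 66]
```

Numeric check of the last images:
- **Latch:** the arm lies across behind the plate (top rows 184–188, cols 286–301), parallel to the fixture's y to within a few degrees.
- **Key:** the crossbar is centred at about (304,184.5), where about (305,184) is expected for an upright key.
- **Plate:** still home.

The arm is clear, so I'll hand in.

```bash
python3 -c "
from station import env
print(env.job_done())"
```

```text
the job is handed in; nothing more can be done
None
```

I slid the plate home and put the key in the recess. I then turned the latch clockwise to its stop, left the key standing there and handed the job in at about 23.6 s. No verdict was reported, so the results below are from my own checks.

- **Plate:** I pushed it along the bed until it stopped with rising force. The measured rear edge was at fixture x of about 31 mm (30 expected). Its place did not appear to change in the last top image.
- **Key:** it went about 20 mm deep, worked out from the lift and descent heights, with under 8 N of force. After release the crossbar was within about 1 px of where an upright key would be. The side view hints at a lean of under 0.1 rad.
- **Latch:** the torque rose from 0.13 to 0.55 Nm at the stop. In the top image the arm lies across behind the plate at roughly 1.45 rad, give or take a few degrees.
- **Bystanders:** the arm did not go near them. I did not measure them again at the end.

**Checks that disagreed**
- The reported tool height was about 20 mm lower than the real fingertips, so I found the bed by touch. That probe ran three steps without a check between them and peaked at 90 N on the wrist (limit 120 N).
- The side camera's y differed from the top camera's by up to 9 mm, so I relied on the top camera.
- The gripper read 12 mm on the 14 mm crossbar, although the picture showed a good grasp.
- All 12 views were used by the time I gripped the key, so the insertion, turning and final checks were read from pixel values, forces and torques rather than by eye.

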